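# Gauge the depth of a dry-bath well

### The arm

A 6-joint arm with a two-finger parallel gripper is mounted at the origin on the work surface; the furniture and walls round the work are solid. World frame = base frame: x ahead of the robot, y to its left, z up, the work surface at z = 0. Lengths are in m, angles in rad, forces in N, time in s.
With the tool pointing down it reaches from about 0.3 to 0.875 m from the base axis. Payload 4.2 kg.
Tool frame: the origin (TCP) lies on the centre line of the jaws, within the pads' length; the fingertips stand 19 mm ahead of it and the grasp point (between the pads) is the TCP (r.tips_ahead is the distance from the TCP to the fingertips, in m); z points along the fingers, y is the direction in which the jaws open and shut (so a half turn about z gives the same grasp; the last joint's range is limited). The gripper opens to 85 mm and grips with 20 to 120 N. Pads are 22 mm wide; open, the fingers measure 114 mm over their backs; the gripper's body (76 mm by 85 mm) begins 54 mm behind the grasp point. The pads swing forward as they close: fully open they stand 13 mm farther back than shut.
Start: joints at [-1.287, 0.32, 1.565, -0, 1.257, -0.02], TCP at [0.172, -0.549, 0.25] pointing down, gripper open.
Joint ranges: [-3.11, 3.11], [-0.84, 2.01], [0.21, 2.61], [-1.34, 4.49], [0.05, 2.63], [-2.56, 2.56]. Speed limits (rad/s): [2.57, 2.57, 3.14, 3.14, 3.14, 3.14].

### API

Orientations are given as a rotation vector (axis times angle).
In Python, from rig import sensors, snapshot, camera_info, workorder, r gives the robot as it stands.
- The arm moves only by the tool drive_tool, never from a script. Its argument "series" is text: rows parted by semicolons, each of 7 numbers parted by spaces: the turn, a rotation vector about the world's x, y, z in rad, then the shift along the world's x, y, z in mm, then the finger opening in mm, from 0 to 85.4. In form: rx ry rz tx ty tz jaw; .... A call has 1 to 5 rows; each row shifts and turns the commanded pose from where the row before left it; what a row does not reach is not made up. A row lasts 1/12 s, in which the tool goes at most 41.7 mm and 7.16 degrees, less where a joint would pass 70% of its speed; a pose out of reach is approached as far as the arm can. A call with a gripper value outside its range is refused whole. The fingers move at their own pace and stop on an object; "squeeze" is the grip in N (left out, the last holds). Time passes only in rows, so rows that do not move let the fingers close. It gives the time, the measured TCP pose, the force and the opening at its end, in the units of the state.
- sensors.sense(): the state, without advancing time (a new reading comes with each control period).
- snapshot(name): name is "scene" or "top" or "wrist"; returns (picture, depth): 384x512x3 uint8, red, green, blue; 384x512 float32, m along the optical axis (not along the pixel's ray), 0 where there is no reading.
- camera_info(name): a dict with "intrinsics" (3x3 intrinsics, pixels), "extrinsics" (4x4, takes a point from camera to world coordinates). Camera axes: x right, y down, z forward; pixel columns grow to the right and rows downward; lengths in m; the calibration is good to about 2 mm. A picture is of the moment at which its call begins: read the wrist's pose just before it. camera_info takes no time and is no camera call; for the wrist camera it gives the pose at the moment of the call.
- workorder.hand_in(): hands the job in, once; it reports no verdict.
The state is a dict: "clock": time; "qpos": joint angles; "joint_vel": joint speeds; "joint_efforts": joint torques, N m; "ee_pos": TCP position; "eef_rot": TCP orientation; "force": force on the tool from outside, world axes, zero at the start; "ft_torque": the same for the moment, N m; "grip_width": finger opening in m.
Only numpy, scipy, OpenCV 4.12 (cv2) and the standard library are available. Lean on these libraries where they do the work, as an engineer would, in place of code of your own. Each camera call takes 0.05 s, during which the arm holds its last target. There are 200 camera calls.

### The job

Take the depth gauge out of its blue stand by the black knob and lower it gently into the wide middle well of the aluminium block until the rod itself stands on the bottom: the brass stop collar meets the block first and must be pushed up along the rod. With the rod on the bottom, hold it there for two seconds with a light steady push of about 10 newtons, never more than 25, then let go and leave the gauge standing upright in the well with its collar on the block. Leave the beaker, the dropper bottle and the timer alone.

Things in the scene. Friction and masses are not known exactly. Their poses are not given: they have to be found in the camera images.
- gauge_knob (a point): Centre of the black cylindrical knob (24 mm diameter, 35 mm tall) at the top of the depth gauge: grasp here. The gauge is a steel rod 14 mm in diameter, 140 mm long with the knob; knob centre is 123 mm above the rod's tip. Total mass about 0.18 kg. At the start it stands upright in the stand. z points up along the rod.
- gauge_tip (a point): The flat lower end of the gauge rod (edge chamfered 2 mm); at the start 16 mm above the bench, 26 mm deep in the stand's tube (tube rim 42 mm above the bench).
- stop (a joint): The brass stop collar (34 mm diameter, 14 mm tall) on the rod. Value: how far (m) it is pushed up from its lowest place; at 0 its underside is 30 mm above the tip, so it stands 30 mm + value above the tip. Slides up to 55 mm, with a dry friction of about 4 N, and stays where it is left; the gauge's weight alone does not move it.
- stop_face (a point): Centre of the collar's underside, which comes to lie on the block's top.
- block: Fixed aluminium block, 92 x 64 x 75 mm, on a black foot 104 x 76 mm; origin at the centre of its underside, x along its long side. One wide blind well in the middle, 17.5 mm in diameter, its mouth chamfered 2 mm, and four narrow wells (11.5 mm) that do not take the rod. The wide well is between 44 and 62 mm deep: how deep is not known.
- well_mouth (a point): Centre of the wide well's mouth, level with the block's top, 75 mm above the bench.
- stand: Fixed stand: black disc 72 mm in diameter with an upright blue tube, outer diameter 33 mm, rim 42 mm above the bench; origin at the centre of its underside.
- beaker_50_mid (a point): Middle of the small glass beaker, 49 mm wide, 59 mm tall; bystander.
- dropper_1_mid (a point): Middle of the brown dropper bottle with a red cap, 37 mm wide, 96 mm tall; bystander.
- timer_mid (a point): Middle of the white round kitchen-type timer, 68 mm wide, 48 mm tall; bystander.
Not all that is in view belongs to the job. What is shaped like the part that bears gauge_knob but purple or turquoise is not meant.

How it is judged:
By the outcome, as a careful person would: the job done as asked, in the order asked, and still so for the second after the job is handed in, with the robot touching nothing.
It also fails if it takes over 72 s, if anything falls off the work surface, if the arm or the gripper's body presses on something with over 40 N, if the wrist force passes 120 N, or if a joint passes its speed limit or range.

## Working session

There is one attempt and no reset: what is moved stays moved. The work goes in short steps, Python scripts to look and compute and a tool call to move; the robot and the scene stay as the last step left them, time stands still between calls to the robot, and variables do not carry over. Pictures are saved under pics/ and viewed, about 8 in all and at most 12, crops included, and the job is handed in when it is done.

Besides the shell and the picture viewer there is one more tool, called after "Request:" as name(argument=value, ...), one argument or row to a line, values as JSON. drive_tool: Moves the arm, as the interface text tells. Its arguments: {"type":"object","properties":{"series":{"type":"string"},"squeeze":{"type":"number"}},"required":["series"]}

```bash
mkdir -p pics; ls; python3 - <<'E'
from rig import sensors, snapshot, camera_info
import cv2, numpy as np
print(sensors.sense())
ims=[]
for n in("scene","top"):
    p,d=snapshot(n); np.savez(f"pics/{n}0.npz",p=p,d=d,**camera_info(n)); cv2.imwrite(f"pics/{n}0.png",p[...,::-1])
    ci=camera_info(n); print(n,np.round(ci['intrinsics'],1).tolist(),np.round(ci['extrinsics'],3).tolist())
E
```

```text
pics
{'clock': 0.0, 'qpos': array([-1.28700801e+00,  3.20295852e-01,  1.56568617e+00, -1.03108789e-05,
        1.25741936e+00, -2.00122292e-02]), 'joint_vel': array([ 0.00068723,  0.00027542,  0.00018683, -0.00088101, -0.00147773,
        0.00034131]), 'joint_efforts': array([ 2.85469614e-03, -4.15510154e+01, -2.34160316e+01,  2.60382567e-04,
        8.31269572e-03, -1.50798115e-05]), 'ee_pos': array([ 0.17187485, -0.54823615,  0.2494772 ]), 'eef_rot': array([-3.10364633e+00, -4.75109555e-01,  3.88675888e-04]), 'force': array([-0.5530347 , -0.61724043,  0.29091281]), 'ft_torque': array([ 0.00251929, -0.01280121, -0.04410968]), 'grip_width': 0.08539734871629934}
scene [[429.6, 0.0, 256.6], [0.0, 429.6, 196.0], [0.0, 0.0, 1.0]] [[-0.763, -0.483, 0.43, 0.133], [-0.647, 0.564, -0.514, 0.441], [0.005, -0.67, -0.742, 0.742], [0.0, 0.0, 0.0, 1.0]]
top [[475.6, 0.0, 256.6], [0.0, 475.6, 186.8], [0.0, 0.0, 1.0]] [[0.019, -0.986, 0.163, 0.333], [-1.0, -0.022, -0.017, 0.022], [0.02, -0.163, -0.986, 1.24], [0.0, 0.0, 0.0, 1.0]]
```

View pics/top0.png

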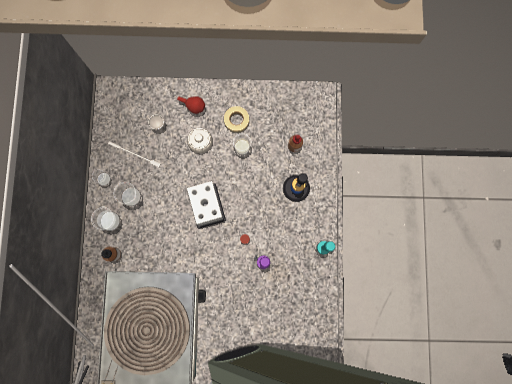

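View pics/scene0.png

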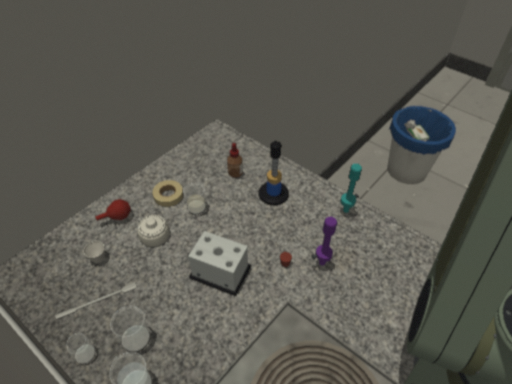

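The top view shows the block at about (205,203) and the gauge in its stand at about (298,185). The dropper is at (295,143), and the purple and turquoise decoys at (264,263) and (326,248). The scene view shows the black knob at (276,148) and the block's wide well at about (218,252).

```bash
cat > h.py <<'E'
import numpy as np
def cloud(d,K,T):
    v,u=np.mgrid[:d.shape[0],:d.shape[1]]
    P=np.stack([(u-K[0,2])/K[0,0]*d,(v-K[1,2])/K[1,1]*d,d],-1)
    return P@T[:3,:3].T+T[:3,3]
def onplane(u,v,z,K,T):
    r=T[:3,:3]@np.linalg.solve(K,[u,v,1]); return T[:3,3]+r*(z-T[2,3])/r[2]
E
python3 - <<'E'
from h import *; import cv2
for n,bb,kb in(("top",(180,235,170,235),(285,315,165,200)),("scene",(180,260,220,295),(262,292,138,205))):
    f=np.load(f"pics/{n}0.npz"); W=cloud(f['d'],f['intrinsics'],f['extrinsics']); p=f['p']
    def sel(b,z0,z1):
        m=np.zeros(W.shape[:2],bool); m[b[2]:b[3],b[0]:b[1]]=1
        return m&(W[...,2]>z0)&(W[...,2]<z1)
    m=sel(bb,.068,.082); q=W[m]
    c,s,a=cv2.minAreaRect((q[:,:2]*1000).astype(np.float32)); print(n,"block",c,s,a,np.median(q[:,2]))
    # dark blob = wells
    m=sel(kb,.118,.165); q=W[m]; print("knob",m.sum(),np.median(q,0),q.min(0),q.max(0))
    m=sel(kb,.148,.165); q=W[m]; print("knobtop",m.sum(),np.median(q,0) if m.any() else '')
    m=sel(kb,.04,.118); q=W[m]; print("collar etc",m.sum(),np.median(q,0) if m.any() else '')
f=np.load("pics/top0.npz");p=f['p']
a=cv2.resize(p[170:235,175:240],None,fx=6,fy=6,interpolation=cv2.INTER_CUBIC);b=cv2.resize(p[160:225,270:335],None,fx=6,fy=6,interpolation=cv2.INTER_CUBIC)
cv2.imwrite("pics/crop.png",np.hstack([a,b])[...,::-1])
for uv in((204.5,202.5),):print(onplane(*uv,.075,f['intrinsics'],f['extrinsics']))
E
```

```text
top block (485.2027282714844, 130.68655395507812) (92.27657318115234, 64.03802490234375) 17.496353149414062 0.0742221998157806
knob 101 [ 0.53536341 -0.10221506  0.15458042] [ 0.52610249 -0.1145416   0.12453782] [ 0.54772718 -0.09172003  0.1611786 ]
knobtop 81 [ 0.53716355 -0.10257624  0.15534657]
collar etc 109 [ 0.53153615 -0.0984134   0.06604493]
scene block (486.42730712890625, 131.52389526367188) (93.09468078613281, 66.82374572753906) 16.77752685546875 0.0744546941211005
knob 187 [ 0.53389171 -0.09657886  0.14749491] [ 0.52592024 -0.11487063  0.11926756] [ 0.54843409 -0.089396    0.15800865]
knobtop 90 [ 0.53602275 -0.1005074   0.15475182]
collar etc 287 [ 0.53352937 -0.0971779   0.06625197]
[0.48352046 0.12889763 0.075     ]
```

View pics/crop.png

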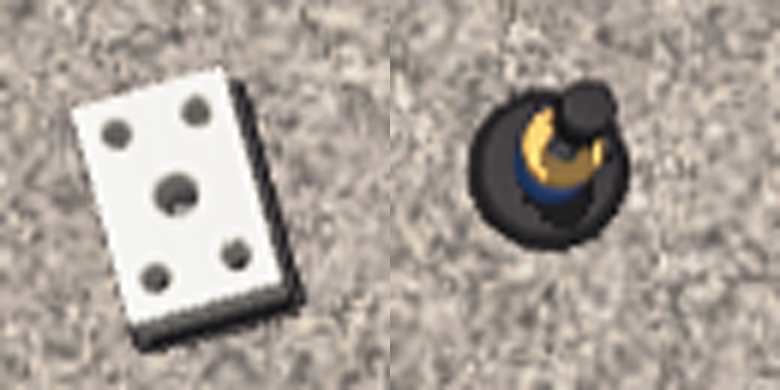

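The block is at (0.485, 0.131) with yaw about 17°, and the knob is at (0.537, −0.102). I'll move above the knob.

Request:
drive_tool(
  series="0 0 0 24 29 0 85; 0 0 0 24 30 0 85; 0 0 0 24 30 0 85; 0 0 0 24 30 0 85; 0 0 0 24 30 0 85",
  squeeze=40,
)

```text
clock: 0.52
ee_pos: [0.2925, -0.398, 0.2499]
eef_rot: [-3.105, -0.474, 0.0]
force: [1.2, 0.1, 0.5]
grip_width: 0.0849
```

Request:
drive_tool(
  series="0 0 0 24 30 0 85; 0 0 0 24 30 0 85; 0 0 0 24 30 0 85; 0 0 0 24 30 0 85; 0 0 0 24 30 0 85",
)

```text
clock: 0.93
ee_pos: [0.4126, -0.2479, 0.2501]
eef_rot: [-3.105, -0.475, 0.001]
force: [0.0, -0.6, -0.2]
grip_width: 0.0852
```

Request:
drive_tool(
  series="0 0 0 24 30 0 85; 0 0 0 24 30 0 85; 0 0 0 24 30 0 85; 0 0 0 24 29 0 85; 0 0 0 0 0 0 85",
)

```text
clock: 1.35
ee_pos: [0.5114, -0.126, 0.2498]
eef_rot: [-3.102, -0.484, -0.004]
force: [-0.0, -1.1, 0.4]
grip_width: 0.0848
```

```bash
cat > look.py <<'E'
import sys,cv2
from h import *
from rig import sensors, snapshot, camera_info
n=sys.argv[1]; s=sensors.sense(); ci=camera_info("wrist"); p,d=snapshot("wrist")
np.savez(f"pics/{n}.npz",p=p,d=d,**ci); cv2.imwrite(f"pics/{n}.png",p[...,::-1])
print(s['ee_pos'],s['eef_rot'],s['grip_width'],s['force'],np.round(ci['extrinsics'],3).tolist(),ci['intrinsics'][0])
E
python3 look.py w1
```

```text
[ 0.51140451 -0.12604897  0.24981045] [-3.10193948 -0.48354871 -0.0035802 ] 0.08483510606885704 [-0.02101235 -1.14411827  0.38534691] [[0.303, -0.918, -0.254, 0.575], [-0.953, -0.293, -0.08, -0.106], [-0.001, 0.267, -0.964, 0.373], [0.0, 0.0, 0.0, 1.0]] [296.09281398   0.         261.14040127]
```

View pics/w1.png

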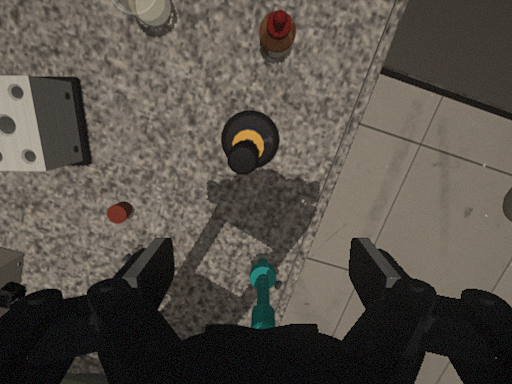

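The wrist view shows the knob top at about (243,157), and it is clear of the dropper at (278,30). The turquoise decoy is under the gripper.

```bash
python3 - <<'E'
from h import *
f=np.load("pics/w1.npz");K,T=f['intrinsics'],f['extrinsics'];W=cloud(f['d'],K,T)
m=np.zeros(W.shape[:2],bool);m[135:180,220:270]=1
m&=(W[...,2]>.149)&(W[...,2]<.165);q=W[m];v,u=np.nonzero(m)
print(m.sum(),q.mean(0),(q.min(0)+q.max(0))/2,q.max(0)-q.min(0),onplane(u.mean(),v.mean(),.156,K,T))
m=(W[...,2]>.068)&(W[...,2]<.082);m[:,110:]=0;print(W[m].mean(0),onplane(8,124,.075,K,T))
E
```

```text
763 [ 0.53702598 -0.10357854  0.15538773] [ 0.53645498 -0.10342578  0.15345736] [0.02339711 0.02340767 0.00845459] [ 0.53716645 -0.10357367  0.156     ]
[0.48669948 0.11508147 0.0740955 ] [0.48598789 0.12738125 0.075     ]
```

Request:
drive_tool(
  series="0 0 0 13 11 0 85; 0 0 0 13 11 0 85; 0 0 0 0 0 0 85; 0 0 0 0 0 -25 85; 0 0 0 0 0 -25 85",
)

```text
clock: 1.82
ee_pos: [0.534, -0.1099, 0.2009]
eef_rot: [3.104, 0.474, 0.004]
force: [0.1, -0.2, -1.1]
grip_width: 0.0853
```

```bash
cat > st.py <<'E'
from rig import sensors
import numpy as np
from scipy.spatial.transform import Rotation as R
s=sensors.sense(); M=R.from_rotvec(s['eef_rot']).as_matrix()
print(s['clock'],np.round(s['ee_pos'],4),'z-axis',np.round(M[:,2],4),'x',np.round(M[:,0],3),'F',np.round(s['force'],2),'w',s['grip_width'],'q6',s['qpos'][5])
z=M[:,2]; print('tilt fix rotvec',np.round(np.cross(z,[0,0,-1]),4))
E
python3 st.py
```

```text
1.8167 [ 0.534  -0.1099  0.2009] z-axis [ 0.0029 -0.0015 -1.    ] x [0.954 0.299 0.002] F [ 0.14 -0.19 -1.11] w 0.08531507701436339 q6 1.0442023839438472
tilt fix rotvec [0.0015 0.0029 0.    ]
```

Request:
drive_tool(
  series="0.0015 0.003 0 3 6 0 85; 0 0 0 0 0 -20 85; 0 0 0 0 0 -20 85; 0 0 0 0 0 -20 85; 0 0 0 0 0 0 85",
)

```text
clock: 2.23
ee_pos: [0.5345, -0.1028, 0.1379]
eef_rot: [-3.101, -0.473, 0.015]
force: [-0.8, 0.3, -0.3]
grip_width: 0.085
```

Request:
drive_tool(
  series="0 0 0 0 0 0 20; 0 0 0 0 0 0 20; 0 0 0 0 0 0 20; 0 0 0 0 0 0 20; 0 0 0 0 0 0 20",
  squeeze=40,
)

```text
clock: 2.65
ee_pos: [0.5375, -0.1028, 0.1414]
eef_rot: [-3.104, -0.475, 0.002]
force: [-0.3, 0.5, 0.1]
grip_width: 0.025
```

Request:
drive_tool(
  series="0 0 0 0 0 0 20; 0 0 0 0 0 0 20; 0 0 0 0 0 0 20; 0 0 0 0 0 0 20; 0 0 0 0 0 0 20",
)

```text
clock: 3.07
ee_pos: [0.5377, -0.1027, 0.1415]
eef_rot: [-3.104, -0.475, 0.001]
force: [-0.7, -0.4, 6.2]
grip_width: 0.0227
```

```bash
python3 st.py
```

```text
3.0667 [ 0.5377 -0.1027  0.1415] z-axis [-9.e-04  1.e-03 -1.e+00] x [ 0.954  0.299 -0.001] F [-0.72 -0.4   6.23] w 0.022700291983115756 q6 1.0561091839128165
tilt fix rotvec [-0.001  -0.0009 -0.    ]
```

Request:
drive_tool(
  series="0 0 0 0 0 5 20; 0 0 0 0 0 8 20; 0 0 0 0 0 8 20; 0 0 0 0 0 8 20; 0 0 0 0 0 8 20",
)

```text
clock: 3.48
ee_pos: [0.5368, -0.1026, 0.1781]
eef_rot: [-3.103, -0.475, 0.005]
force: [-0.5, 0.2, -1.7]
grip_width: 0.0227
```

Request:
drive_tool(
  series="0 0 0 0 0 12 20; 0 0 0 0 0 15 20; 0 0 0 0 0 15 20; 0 0 0 0 0 14 20; 0 0 0 0 0 0 20",
)

```text
clock: 3.9
ee_pos: [0.5384, -0.1029, 0.2368]
eef_rot: [3.105, 0.475, 0.005]
force: [0.4, 0.3, -1.7]
grip_width: 0.0227
```

```bash
python3 st.py; python3 - <<'E'
from rig import *
import cv2,numpy as np
p,d=snapshot("scene"); np.savez("pics/s2.npz",p=p,d=d,**camera_info("scene"))
w,_=snapshot("wrist")
cv2.imwrite("pics/s2.png",np.hstack([cv2.resize(p[60:300,140:380],(400,400)),cv2.resize(w[50:,:],(400,260)).__class__((400,400,3),dtype=np.uint8)*0+cv2.resize(w,(400,400))])[...,::-1])
E
```

```text
3.9 [ 0.5384 -0.1029  0.2368] z-axis [ 3.e-03  2.e-04 -1.e+00] x [0.954 0.299 0.003] F [ 0.41  0.34 -1.69] w 0.02274598042714333 q6 1.0563560585782055
tilt fix rotvec [-0.0002  0.003   0.    ]
```

View pics/s2.png

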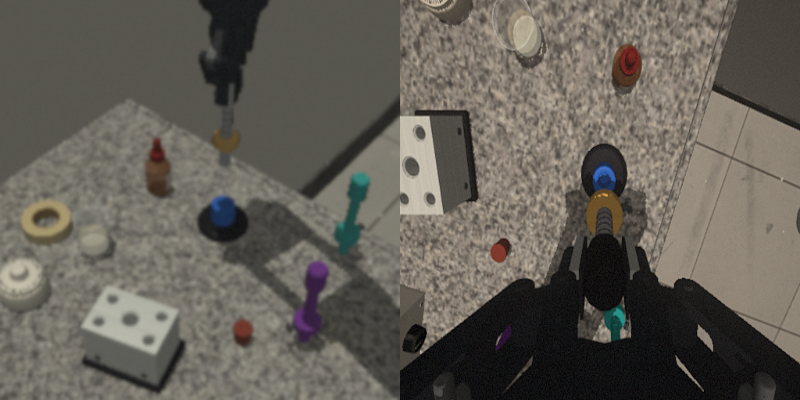

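The gauge is out of the stand and held upright, with the collar still at the low end. The wide well shows at about (412,165) in the composite. Next I'll move over the block.

Request:
drive_tool(
  series="0 0.003 0 -5 20 0 20; 0 0 0 -8 35 0 20; 0 0 0 -8 35 0 20; 0 0 0 -8 35 0 20; 0 0 0 -8 35 0 20",
)

```text
clock: 4.42
ee_pos: [0.4986, 0.0585, 0.2321]
eef_rot: [-3.103, -0.474, 0.013]
force: [0.8, 0.2, -2.2]
grip_width: 0.023
```

Request:
drive_tool(
  series="0 0 0 -8 35 0 20; 0 0 0 -6 25 0 20; 0 0 0 -2 13 0 20; 0 0 0 0 0 0 20; 0 0 0 0 0 0 20",
)

```text
clock: 4.83
ee_pos: [0.4833, 0.1305, 0.2323]
eef_rot: [-3.103, -0.478, 0.012]
force: [-0.1, -0.5, -1.8]
grip_width: 0.0229
```

```bash
python3 st.py; python3 look.py w3; python3 - <<'E'
from rig import *
import cv2,numpy as np
o=[]
for n in("scene","top"):
    p,d=snapshot(n); np.savez(f"pics/{n}3.npz",p=p,d=d,**camera_info(n)); o.append(p)
w=np.load("pics/w3.npz")['p']
cv2.imwrite("pics/c3.png",np.hstack([cv2.resize(o[0][150:310,140:300],(400,400),interpolation=2),cv2.resize(w[60:316,120:376],(400,400),interpolation=2)])[...,::-1])
E
```

```text
4.8333 [0.4833 0.1305 0.2323] z-axis [-8.e-03  3.e-04 -1.e+00] x [ 0.954  0.301 -0.007] F [-0.13 -0.5  -1.78] w 0.022917016603899953 q6 1.5036936438907424
tilt fix rotvec [-0.0003 -0.008  -0.    ]
[0.4833091  0.13054184 0.23234893] [-3.10341702 -0.47804737  0.01228229] 0.022917016603899953 [-0.12687575 -0.49623371 -1.78235078] [[0.3, -0.917, -0.264, 0.548], [-0.954, -0.289, -0.081, 0.15], [-0.002, 0.276, -0.961, 0.355], [0.0, 0.0, 0.0, 1.0]] [296.09281398   0.         261.14040127]
```

View pics/c3.png

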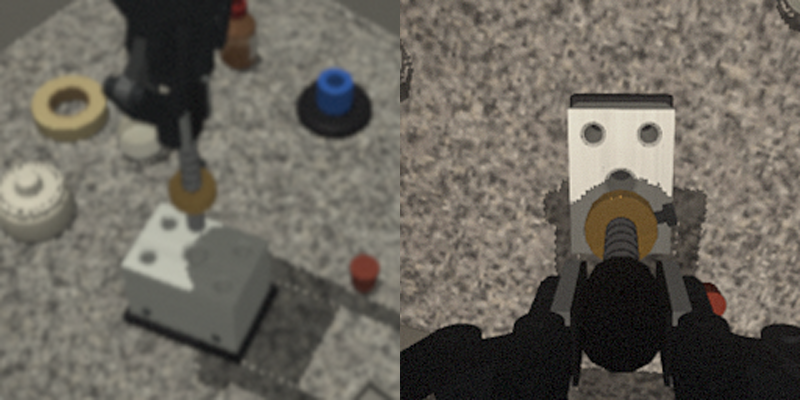

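The scene view shows the gauge hanging upright over the block's middle. In the wrist view the collar and well line up sideways, with the well rim just peeking out behind the collar. I'll measure the gauge axis against the well.

```bash
python3 st.py; python3 - <<'E'
from h import *; import cv2
from scipy.optimize import least_squares
def circ(q):
    r=least_squares(lambda a:np.hypot(q[:,0]-a[0],q[:,1]-a[1])-a[2],[*q.mean(0)[:2],.015],loss='soft_l1',f_scale=.0005); return r.x
for n in("w3","scene3","top3"):
    f=np.load(f"pics/{n}.npz");K,T=f['intrinsics'],f['extrinsics'];W=cloud(f['d'],K,T);p=f['p'].astype(int)
    near=np.hypot(W[...,0]-.485,W[...,1]-.13)<.06
    br=near&(p[...,0]-p[...,2]>40)&(W[...,2]>.11)&(W[...,2]<.18)
    q=W[br]
    if len(q)>20:
        print(n,"brass",len(q),q.mean(0),"z",np.percentile(q[:,2],[1,50,99]))
        c,s,a=cv2.minAreaRect((q[:,:2]*1000).astype(np.float32));print("  rect",c,s)
        qt=q[q[:,2]>np.percentile(q[:,2],60)]
        side=q[q[:,2]<np.percentile(q[:,2],99)-.003]
        if len(side)>15: print("  side fit",circ(side))
    # visible block top + rect
    m=near&(W[...,2]>.07)&(W[...,2]<.08); c,s,a=cv2.minAreaRect((W[m][:,:2]*1000).astype(np.float32));print("  block",c,s,a)
    rod=near&(W[...,2]>.165)&(W[...,2]<.195)&(np.hypot(W[...,0]-.485,W[...,1]-.13)<.02); q=W[rod]
    if len(q)>20: print("  rod",len(q),circ(q),q.mean(0),q.min(0),q.max(0))
    rod=near&(W[...,2]>.09)&(W[...,2]<.132)&(np.hypot(W[...,0]-.485,W[...,1]-.13)<.02)&~br; q=W[rod]
    if len(q)>20: print("  tip",len(q),circ(q),q.mean(0),q.min(0),q.max(0))
E
```

```text
4.9833 [0.484  0.1294 0.2329] z-axis [-6.9e-03  8.0e-04 -1.0e+00] x [ 0.954  0.298 -0.006] F [ 0.62  0.53 -1.71] w 0.022421738992243742 q6 1.5038833551235227
tilt fix rotvec [-0.0008 -0.0069 -0.    ]
w3 brass 1130 [0.48680573 0.13151821 0.15619536] z [0.14596938 0.15687152 0.15836142]
  rect (483.4690856933594, 130.50721740722656) (29.813796997070312, 32.76583480834961)
  side fit [0.48184529 0.12975325 0.01645615]
  block (483.8075866699219, 130.68283081054688) (92.26557159423828, 64.14075469970703) 17.29983139038086
  rod 336 [0.48178372 0.12965684 0.00694309] [0.48701834 0.13134652 0.18116602] [0.47892251 0.1226345  0.16517232] [0.48925625 0.1367814  0.19493055]
scene3 brass 164 [0.47773606 0.13505299 0.15503722] z [0.14632222 0.15636608 0.15847129]
  rect (481.09466552734375, 132.32733154296875) (29.675695419311523, 26.060073852539062)
  side fit [0.48282364 0.13153346 0.01413518]
  block (486.63330078125, 131.8707733154297) (93.77210998535156, 66.18888092041016) 17.57942771911621
  rod 91 [0.48448381 0.12963348 0.00665159] [0.48075356 0.13303444 0.18056715] [0.47655465 0.12455606 0.16571946] [0.48870012 0.13765345 0.19434306]
  tip 53 [0.48398247 0.12984739 0.00651645] [0.48028916 0.13331642 0.11992689] [0.47631538 0.12641753 0.10905874] [0.48829978 0.13705287 0.13192927]
top3 brass 59 [0.47462281 0.12309769 0.15596672] z [0.14375603 0.15653329 0.16144895]
  rect (474.55023193359375, 123.00298309326172) (11.926777839660645, 29.34772300720215)
  side fit [0.48412978 0.12857822 0.0148667 ]
  block (467.530029296875, 131.59320068359375) (58.46463394165039, 51.21451187133789) 17.115175247192383
```

Request:
drive_tool(
  series="0 -0.005 0 1.7 1.3 0 20; 0 0 0 0 0 -8 20; 0 0 0 0 0 -10 20; 0 0 0 0 0 -10 20; 0 0 0 0 0 -3 20",
)

```text
clock: 5.4
ee_pos: [0.4844, 0.131, 0.1999]
eef_rot: [-3.104, -0.474, 0.008]
force: [-0.9, -0.6, -2.3]
grip_width: 0.0225
```

Request:
drive_tool(
  series="0 0 0 0 0 -2 20; 0 0 0 0 0 -2 20; 0 0 0 0 0 -2 20; 0 0 0 0 0 -2 20; 0 0 0 0 0 -2 20",
)

```text
clock: 5.82
ee_pos: [0.4859, 0.1317, 0.1924]
eef_rot: [-3.104, -0.475, 0.0]
force: [-0.0, 0.5, -1.5]
grip_width: 0.0229
```

Request:
drive_tool(
  series="0 0 0 0 0 -2 20; 0 0 0 0 0 -2 20; 0 0 0 0 0 -2 20; 0 0 0 0 0 -2 20; 0 0 0 0 0 0 20",
)

```text
clock: 6.23
ee_pos: [0.4855, 0.1316, 0.1839]
eef_rot: [-3.104, -0.475, 0.002]
force: [-0.6, 0.0, -1.8]
grip_width: 0.0227
```

```bash
python3 st.py; python3 look.py w4; python3 - <<'E'
from rig import *
import cv2,numpy as np
p,d=snapshot("scene"); w=np.load("pics/w4.npz")['p']
cv2.imwrite("pics/c4.png",np.hstack([cv2.resize(p[150:310,140:300],(400,400),interpolation=2),cv2.resize(w[60:316,120:376],(400,400),interpolation=2)])[...,::-1])
E
```

```text
6.2333 [0.4855 0.1316 0.1839] z-axis [-0.0017  0.0012 -1.    ] x [ 0.954  0.299 -0.001] F [-0.56  0.05 -1.76] w 0.02273932061331534 q6 1.5068950270681527
tilt fix rotvec [-0.0012 -0.0017 -0.    ]
[0.4854714  0.13155403 0.18390515] [-3.10397165e+00 -4.75167259e-01  2.41584658e-03] 0.02273932061331534 [-0.5607597   0.04783505 -1.76059416] [[0.298, -0.919, -0.258, 0.55], [-0.955, -0.287, -0.08, 0.151], [-0.001, 0.27, -0.963, 0.307], [0.0, 0.0, 0.0, 1.0]] [296.09281398   0.         261.14040127]
```

View pics/c4.png

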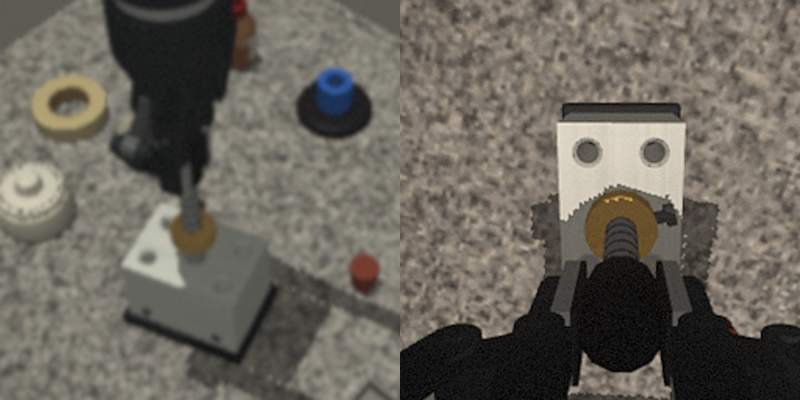

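The rod has entered the well with no contact force, and the collar is about 18 mm above the block. I'll continue down.

Request:
drive_tool(
  series="0 0 0 0 0 -2 20; 0 0 0 0 0 -2 20; 0 0 0 0 0 -2 20; 0 0 0 0 0 -2 20; 0 0 0 0 0 -2 20",
)

```text
clock: 6.75
ee_pos: [0.4857, 0.1316, 0.1741]
eef_rot: [-3.104, -0.475, 0.001]
force: [0.2, 0.1, -1.7]
grip_width: 0.0224
```

Request:
drive_tool(
  series="0 0 0 0 0 -1 20; 0 0 0 0 0 -1 20; 0 0 0 0 0 -1 20; 0 0 0 0 0 -1 20; 0 0 0 0 0 -1 20",
)

```text
clock: 7.17
ee_pos: [0.4858, 0.1317, 0.1693]
eef_rot: [-3.104, -0.475, 0.001]
force: [0.3, -0.6, -2.9]
grip_width: 0.0228
```

Request:
drive_tool(
  series="0 0 0 0 0 -1 20; 0 0 0 0 0 -1 20; 0 0 0 0 0 -1 20; 0 0 0 0 0 -1 20; 0 0 0 0 0 -1 20",
)

```text
clock: 7.58
ee_pos: [0.4857, 0.1316, 0.1642]
eef_rot: [-3.104, -0.475, 0.001]
force: [-0.1, 0.5, -1.4]
grip_width: 0.0227
```

Request:
drive_tool(
  series="0 0 0 0 0 -1 20; 0 0 0 0 0 -1 20; 0 0 0 0 0 -1 20; 0 0 0 0 0 -1 20; 0 0 0 0 0 -1 20",
)

```text
clock: 8.0
ee_pos: [0.4858, 0.1317, 0.1595]
eef_rot: [-3.104, -0.475, 0.0]
force: [-0.5, 0.2, 2.4]
grip_width: 0.0231
```

Request:
drive_tool(
  series="0 0 0 0 0 -1 20; 0 0 0 0 0 -1 20; 0 0 0 0 0 -1 20; 0 0 0 0 0 0 20; 0 0 0 0 0 0 20",
)

```text
clock: 8.42
ee_pos: [0.4857, 0.1316, 0.1561]
eef_rot: [-3.104, -0.475, 0.001]
force: [0.6, 0.5, 0.7]
grip_width: 0.0228
```

Request:
drive_tool(
  series="0 0 0 0 0 -0.4 20; 0 0 0 0 0 -0.4 20; 0 0 0 0 0 -0.4 20; 0 0 0 0 0 -0.4 20; 0 0 0 0 0 -0.4 20",
  squeeze=25,
)

```text
clock: 8.83
ee_pos: [0.4858, 0.1316, 0.1544]
eef_rot: [-3.104, -0.475, 0.001]
force: [0.4, 0.2, 2.6]
grip_width: 0.0227
```

Request:
drive_tool(
  series="0 0 0 0 0 -0.3 20; 0 0 0 0 0 -0.3 20; 0 0 0 0 0 -0.3 20; 0 0 0 0 0 -0.3 20; 0 0 0 0 0 -0.3 20",
)

```text
clock: 9.25
ee_pos: [0.4858, 0.1317, 0.1528]
eef_rot: [-3.104, -0.475, 0.001]
force: [-0.6, 0.4, 2.8]
grip_width: 0.0228
```

Request:
drive_tool(
  series="0 0 0 0 0 -0.3 20; 0 0 0 0 0 -0.3 20; 0 0 0 0 0 -0.3 20; 0 0 0 0 0 -0.3 20; 0 0 0 0 0 -0.3 20",
)

```text
clock: 9.67
ee_pos: [0.4858, 0.1317, 0.1513]
eef_rot: [-3.104, -0.475, 0.001]
force: [-0.1, 1.0, 2.2]
grip_width: 0.0229
```

Request:
drive_tool(
  series="0 0 0 0 0 -0.3 20; 0 0 0 0 0 -0.3 20; 0 0 0 0 0 -0.3 20; 0 0 0 0 0 -0.3 20; 0 0 0 0 0 -0.3 20",
)

```text
clock: 10.08
ee_pos: [0.4861, 0.1317, 0.151]
eef_rot: [-3.104, -0.475, -0.001]
force: [-1.3, 0.2, 11.8]
grip_width: 0.0229
```

Fz has jumped to about 12 N and the descent has stalled, so this is probably the bottom. I'll check while holding.

```bash
python3 look.py w5; python3 st.py; python3 - <<'E'
from h import *
from rig import snapshot,camera_info
f=np.load("pics/w5.npz");W=cloud(f['d'],f['intrinsics'],f['extrinsics']);p=f['p'].astype(int)
near=np.hypot(W[...,0]-.485,W[...,1]-.13)<.03
br=near&(p[...,0]-p[...,2]>30)&(W[...,2]>.06)&(W[...,2]<.14)
print("brass",br.sum(),np.percentile(W[br][:,2],[2,50,90,98]),"block",np.median(W[(W[...,2]>.068)&(W[...,2]<.08)][:,2]))
for n in("scene","top"):
    p,d=snapshot(n);ci=camera_info(n);W=cloud(d,ci['intrinsics'],ci['extrinsics']);p=p.astype(int)
    near=np.hypot(W[...,0]-.485,W[...,1]-.13)<.03
    br=near&(p[...,0]-p[...,2]>30)&(W[...,2]>.06)&(W[...,2]<.14);print(n,br.sum(),np.percentile(W[br][:,2],[2,50,90,98]) if br.any() else'')
E
python3 st.py
```

```text
[0.48607871 0.13172782 0.15097938] [-3.10373689e+00 -4.75102676e-01 -9.37602321e-04] 0.022938769594779387 [-1.26779656  0.17719184 11.81457155] [[0.298, -0.92, -0.256, 0.55], [-0.955, -0.287, -0.079, 0.151], [-0.001, 0.268, -0.963, 0.275], [0.0, 0.0, 0.0, 1.0]] [296.09281398   0.         261.14040127]
10.1333 [0.4861 0.1317 0.151 ] z-axis [ 4.0e-04  1.8e-03 -1.0e+00] x [0.954 0.299 0.001] F [-1.67  0.47  9.39] w 0.022923132437414635 q6 1.506727139650279
tilt fix rotvec [-0.0018  0.0004  0.    ]
brass 1306 [0.07754701 0.08873975 0.08965853 0.09022514] block 0.07485810429478104
scene 175 [0.07508885 0.08794033 0.089972   0.09070486]
top 34 [0.07233917 0.0877729  0.09016481 0.09162929]
10.2333 [0.4861 0.1317 0.151 ] z-axis [ 5.0e-04  1.8e-03 -1.0e+00] x [0.954 0.299 0.001] F [-1.98  0.95 10.15] w 0.02265998161784869 q6 1.506752821597465
tilt fix rotvec [-0.0018  0.0005  0.    ]
```

Request:
drive_tool(
  series="0 0 0 0 0 -0.2 20; 0 0 0 0 0 0 20; 0 0 0 0 0 0 20; 0 0 0 0 0 0 20; 0 0 0 0 0 0 20",
)

```text
clock: 10.65
ee_pos: [0.4861, 0.1317, 0.151]
eef_rot: [-3.104, -0.475, -0.001]
force: [-1.3, -0.1, 11.8]
grip_width: 0.0229
```

It is firm: the push rose without any movement. I'll hold it here.

Request:
drive_tool(
  series="0 0 0 0 0 0 20; 0 0 0 0 0 0 20; 0 0 0 0 0 0 20; 0 0 0 0 0 0 20; 0 0 0 0 0 0 20",
)

```text
clock: 11.07
ee_pos: [0.4861, 0.1317, 0.151]
eef_rot: [-3.104, -0.475, -0.002]
force: [-2.4, 0.7, 12.3]
grip_width: 0.0229
```

Request:
drive_tool(
  series="0 0 0 0 0 0 20; 0 0 0 0 0 0 20; 0 0 0 0 0 0 20; 0 0 0 0 0 0 20; 0 0 0 0 0 0 20",
)

```text
clock: 11.48
ee_pos: [0.4862, 0.1317, 0.151]
eef_rot: [-3.104, -0.475, -0.002]
force: [-1.0, 0.9, 10.6]
grip_width: 0.023
```

Request:
drive_tool(
  series="0 0 0 0 0 0 20; 0 0 0 0 0 0 20; 0 0 0 0 0 0 20; 0 0 0 0 0 0 20; 0 0 0 0 0 0 20",
)

```text
clock: 11.9
ee_pos: [0.4862, 0.1317, 0.151]
eef_rot: [-3.104, -0.475, -0.002]
force: [-0.7, 0.7, 11.5]
grip_width: 0.0228
```

Request:
drive_tool(
  series="0 0 0 0 0 0 20; 0 0 0 0 0 0 20; 0 0 0 0 0 0 20; 0 0 0 0 0 0 20; 0 0 0 0 0 0 20",
)

```text
clock: 12.32
ee_pos: [0.4862, 0.1317, 0.151]
eef_rot: [-3.104, -0.475, -0.002]
force: [-1.8, -0.1, 10.7]
grip_width: 0.0228
```

Request:
drive_tool(
  series="0 0 0 0 0 0 20; 0 0 0 0 0 0 20; 0 0 0 0 0 0 20; 0 0 0 0 0 0 20; 0 0 0 0 0 0 20",
)

```text
clock: 12.73
ee_pos: [0.4862, 0.1317, 0.151]
eef_rot: [-3.104, -0.475, -0.002]
force: [-1.7, -0.5, 10.7]
grip_width: 0.0229
```

Request:
drive_tool(
  series="0 0 0 0 0 0 20; 0 0 0 0 0 0 20; 0 0 0 0 0 0 20; 0 0 0 0 0 0 20; 0 0 0 0 0 0 20",
)

```text
clock: 13.15
ee_pos: [0.4862, 0.1317, 0.151]
eef_rot: [-3.104, -0.475, -0.002]
force: [-2.2, 0.1, 10.7]
grip_width: 0.0228
```

Request:
drive_tool(
  series="0 0 0 0 0 0.5 20; 0 0 0 0 0 0 25; 0 0 0 0 0 0 30; 0 0 0 0 0 0 40; 0 0 0 0 0 0 60",
)

```text
clock: 13.57
ee_pos: [0.4854, 0.1315, 0.1496]
eef_rot: [-3.104, -0.475, 0.003]
force: [0.7, 0.1, -0.3]
grip_width: 0.0508
```

Request:
drive_tool(
  series="0 0 0 0 0 0 70; 0 0 0 0 0 0 70; 0 0 0 0 0 0 70; 0 0 0 0 0 0 70; 0 0 0 0 0 0 70",
)

```text
clock: 13.98
ee_pos: [0.4857, 0.1316, 0.1501]
eef_rot: [-3.104, -0.475, 0.001]
force: [-0.4, -0.3, 0.0]
grip_width: 0.0699
```

```bash
python3 st.py; python3 - <<'E'
from h import *; import cv2
from rig import snapshot,camera_info
f,d=snapshot("wrist");ci=camera_info("wrist");W=cloud(d,ci['intrinsics'],ci['extrinsics'])
near=np.hypot(W[...,0]-.485,W[...,1]-.13)<.025
q=W[near&(W[...,2]>.15)&(W[...,2]<.19)];print("knob top",np.percentile(q[:,2],[50,90,98]),q.mean(0))
p,_=snapshot("scene")
cv2.imwrite("pics/c6.png",np.hstack([cv2.resize(p[150:310,140:300],(400,400),interpolation=2),cv2.resize(f,(400,400))])[...,::-1])
E
```

```text
13.9833 [0.4857 0.1316 0.1501] z-axis [-0.001   0.0014 -1.    ] x [ 0.954  0.299 -0.001] F [-0.39 -0.32  0.03] w 0.0699060538830602 q6 1.5067128400590537
tilt fix rotvec [-0.0014 -0.001  -0.    ]
knob top [0.16492048 0.16596297 0.16640107] [0.48858774 0.1324125  0.16307761]
```

View pics/c6.png

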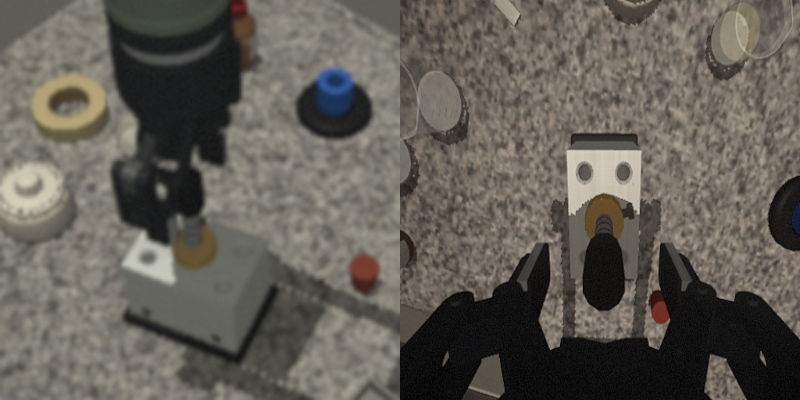

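The gauge stands upright. The knob top is at 0.1655, so the tip is at 0.0255 and the well is about 49.5 mm deep. I'll retreat straight up.

Request:
drive_tool(
  series="0 0 0 0 0 5 80; 0 0 0 0 0 20 80; 0 0 0 0 0 25 80; 0 0 0 0 0 25 80; 0 0 0 0 0 25 80",
)

```text
clock: 14.5
ee_pos: [0.4855, 0.1316, 0.2516]
eef_rot: [-3.104, -0.475, 0.001]
force: [0.9, -0.9, 0.5]
grip_width: 0.0797
```

Request:
drive_tool(
  series="0 0 0 0 0 20 80; 0 0 0 0 0 0 80; 0 0 0 0 0 0 80; 0 0 0 0 0 0 80; 0 0 0 0 0 0 80",
)

```text
clock: 14.92
ee_pos: [0.485, 0.1314, 0.2689]
eef_rot: [-3.104, -0.475, 0.005]
force: [-0.1, -0.2, -0.0]
grip_width: 0.08
```

```bash
python3 st.py; python3 - <<'E'
from h import *; import cv2
from rig import snapshot,camera_info
f,d=snapshot("wrist");ci=camera_info("wrist");W=cloud(d,ci['intrinsics'],ci['extrinsics']);p=f.astype(int)
near=np.hypot(W[...,0]-.485,W[...,1]-.13)<.03
q=W[near&(W[...,2]>.161)&(W[...,2]<.19)];print("knob top",np.median(q[:,2]),q.mean(0))
br=near&(p[...,0]-p[...,2]>30)&(W[...,2]<.14);print("collar z",np.percentile(W[br][:,2],[2,50,98]))
s,_=snapshot("scene")
cv2.imwrite("pics/c7.png",np.hstack([cv2.resize(s[110:310,140:340],(400,400),interpolation=2),cv2.resize(f,(400,400))])[...,::-1])
E
```

```text
14.9167 [0.485  0.1314 0.2689] z-axis [-3.6e-03  7.0e-04 -1.0e+00] x [ 0.954  0.299 -0.003] F [-0.1  -0.24 -0.05] w 0.07997724335612015 q6 1.5073050527478373
tilt fix rotvec [-0.0007 -0.0036 -0.    ]
knob top 0.16513690713204557 [0.48615163 0.13138361 0.16495575]
collar z [0.075909   0.08883636 0.09040824]
```

View pics/c7.png

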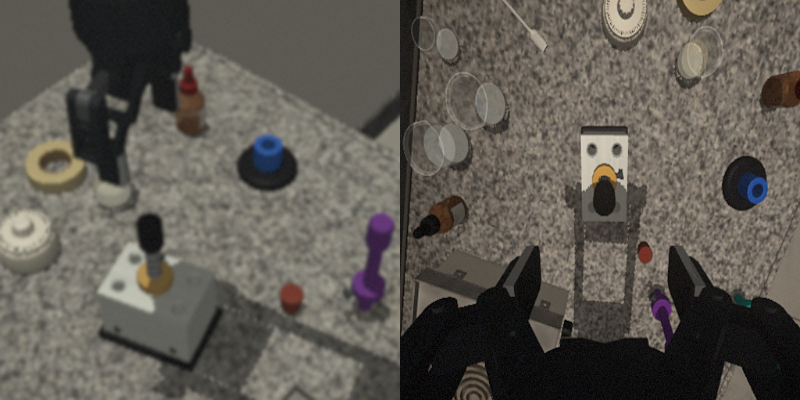

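The gauge stands upright in the wide well with its collar on the block, and the gripper is clear of it.

```bash
python3 -c "
from rig import workorder
print(workorder.hand_in())"
```

```text
the job is handed in; nothing more can be done
None
```

I took the gauge out of its blue stand by the knob, lowered it into the wide well, and left it standing there released. The job is handed in, after about 15 s of the 72 s allowed.

- **Lowering:** the collar met the block and slid up the rod at about 4 N. The rod then stopped firmly, and pushing a little further raised the force without any movement.
- **Hold:** I held it on the bottom for about 3 s. The wrist read 9.4–12.3 N. Allowing for the gauge's weight and up to 4 N taken by the collar, that puts roughly 8–13 N on the rod.
- **Last checks:** the gauge stands upright with its knob top at 165 mm, which makes the well about 49–50 mm deep. The collar top is at about 89 mm, so the collar lies on the block. The gripper is about 100 mm clear and reads no force.
- **Bystanders:** the path stayed clear of the beaker, dropper bottle and timer, and none of them looks moved.
- **Disagreement:** the collar met the block about 7 mm lower than expected. Most likely it already stood about 6 mm up the rod at the start; the camera heights fit that.

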